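Uncap the gel camera and stop its iris down to the sprung end stop

TASK

Get the gel camera ready: lift the red dust cap off the lens and lay it down gently, knob up, flat in the blue tray. Then turn only the slim knurled aluminium iris ring clockwise (seen from above) until you feel it meet its sprung end stop, and leave it resting lightly against that stop without forcing it. Keep the fingers off the black lens rings above and below the iris ring, and leave everything else on the bench where it is.

Things in the scene. Friction and masses are not known exactly. Their poses are not given: they have to be found in the camera images.
- camera: Grey camera head with dark fins, fixed, lens pointing straight up: base 92 x 92 mm, top of its body 50 mm above the bench. Origin at the centre of its underside on the lens axis, z up. Lens stack on this axis, heights above the bench: rear ring 50 to 84 mm, iris ring 86 to 100 mm, front ring 101 to 123 mm, then the dust cap.
- rear_ring: Fixed black lens ring under the iris ring, 54 mm diameter (the same as the iris ring), top at 84 mm above the bench (31 mm above its origin, which is on the lens axis). Must not be touched.
- iris_ring: Slim knurled aluminium iris ring, 54 mm diameter, 14 mm high; origin at its centre on the lens axis, 93 mm above the bench. Turns about that axis with an even drag of 0.22 N m and stays where it is left. An orange mark on its top points along its own -x. With the cap off, grasp it across its diameter with fingertips 4 to 10 mm below its top face.
- front_ring: Fixed black lens ring above the iris ring, 42 mm diameter, 22 mm high, with a blue line and glass on top; origin on the axis at its underside, 101 mm above the bench, so its top is at 123 mm. Must not be touched by the gripper.
- blade_pack: Iris mechanism hidden in the iris ring, origin at the ring's centre. Its unseen sprung stop is met 0.4 to 1.1 rad clockwise of the start, elsewhere each time, to be felt only. From there the spring adds 0 N m rising by 0.8 N m per rad to the drag; an added 0.04 to 0.14 N m is a light rest, and the drag holds the ring there when let go.
- cap: Red dust cap, loose, 35 to 70 g: 60 mm diameter disc with skirt, 16 mm high (skirt 46 mm wide inside, 12 mm deep, loose over the front ring), and a knob 22 mm in diameter and 22 mm high on top. Origin at the centre of its lower rim, z up through the knob. Starts with its rim 111 mm above the bench; lift straight up 13 mm to free it.
- cap_grip (a point): Centre of the cap's knob, 27 mm above the cap's lower rim; knob 22 mm diameter, 22 mm high.
- tray: Blue shallow open tray, fixed, 140 x 140 mm outside, 22 mm high, 4 mm walls. Origin at the centre of its underside.
- tray_in (a point): Centre of the tray's inner floor, 4 mm above the bench.
- bottle_a: Bystander: white bottle, 52 mm diameter, 110 mm high, white cap.
- bottle_b: Bystander: white bottle, 48 mm diameter, 100 mm high, black cap.
- jar: Bystander: amber glass jar, 64 mm diameter, 75 mm high.
- pipette: Bystander: white and grey pipette lying down, about 220 mm long, 25 mm high.
- marker: Bystander: blue marker pen with black cap lying down, 120 mm long, 17 mm thick.
- filter_ring: Bystander: brass filter ring lying flat, 50 mm diameter, 8 mm high.
- beaker: Bystander: clear plastic beaker, 64 mm diameter, 70 mm high.
There are look-alikes about, which are no part of the job. Several things have the shape of the cap; the one meant has the colours described above.

How it is judged:
By the outcome, as a careful person would: the job done as asked, in the order asked, and still so for the second after the job is handed in, with the robot touching nothing.
It also fails if it takes over 69 s, if anything falls off the work surface, if the arm or the gripper's body presses on something with over 40 N, if the wrist force passes 120 N, or if a joint passes its speed limit or range.

ROBOT

A 7-joint arm with a two-finger parallel gripper is mounted at the origin on the work surface. World frame = base frame: x ahead of the robot, y to its left, z up, the work surface at z = 0. Lengths are in m, angles in rad, forces in N, time in s.
With the tool pointing down it reaches from about 0.425 to 1.025 m from the base axis. Payload 3.6 kg.
Tool frame: the origin (TCP) lies midway between the tips of the shut fingers; the grasp point (between the pads) lies 19 mm behind it; z points along the fingers, y is the line along which they close (so a half turn about z gives the same grasp; the last joint's range is limited). The gripper opens to 85 mm and grips with 20 to 120 N. Pads are 22 mm wide; open, the fingers measure 114 mm over their backs; the gripper's body (76 mm by 85 mm) begins 54 mm behind the grasp point. The pads swing forward as they close: fully open they stand 13 mm farther back than shut.
Start: joints at [1.016, 0.591, 0.048, 1.609, -0.033, 0.943, -0.034], TCP at [0.323, -0.649, 0.231] pointing down, gripper open.
Joint ranges: [-2.69, 2.69], [-0.47, 2.24], [-1.27, 1.36], [0.19, 2.51], [-1.53, 4.68], [0.08, 2.07], [-3.09, 3.09]. Speed limits (rad/s): [2.57, 2.57, 3.14, 3.14, 3.14, 3.14, 3.14].

INTERFACE

Orientations are given as a unit quaternion [x, y, z, w].
In Python, from station import read_state, capture, camera_info, r, finder gives the robot as it stands.
- The arm moves only by the tool send_rows, never from a script. Its argument "rows" is text: rows parted by semicolons, each of 7 numbers parted by spaces: the shift along the world's x, y, z in units of 50 mm (1.0 is 50 mm), then the turn, a rotation vector about the world's x, y, z in units of 5 degrees (1.0 is 5 degrees), then the opening, from 0 (shut) to 1 (fully open). A call has exactly 5 rows; each row is the pose to reach, as a shift and turn from the pose commanded when the call began; what a row does not reach only later rows make up. A row lasts 1/8 s, in which the tool goes at most 62.5 mm and 10.7 degrees, less where a joint would pass 70% of its speed; a pose out of reach is approached as far as the arm can. A call with a gripper value outside its range is refused whole. The fingers move at their own pace and stop on an object; the grip force is fixed at half the most. Time passes only in rows, so rows that repeat a pose let the fingers close, or fill a call up. It gives the time, the measured TCP pose, the force, the opening and the grip force at its end, in the units of the state.
- read_state(): the state, without advancing time (a new reading comes with each control period).
- capture(name): name is "scene" or "top" or "wrist"; returns (picture, depth): 480x640x3 uint8, red, green, blue; 480x640 float32, m along the optical axis (not along the pixel's ray), 0 where there is no reading.
- camera_info(name): a dict with "camera_matrix" (3x3 intrinsics, pixels), "k1" (the pictures are not rectified: a ray, as slopes to the right and down, at radius r is drawn at 1 + k1 r^2 times it, then the intrinsics apply), "world_from_camera" (4x4, takes a point from camera to world coordinates). Camera axes: x right, y down, z forward; pixel columns grow to the right and rows downward; lengths in m; the calibration is good to about 2 mm. A picture is of the moment at which its call begins: read the wrist's pose just before it. camera_info takes no time and is no camera call; for the wrist camera it gives the pose at the moment of the call.
- r.hand_in(): hands the job in; it is judged then, once.
Trained networks look in the newest picture that a camera, given by its name, has taken for a name from the list of things; names that differ only in an ending like _2 or _b are one class to them, and where a whole thing is asked for, a point or a joint stands for the part that bears it (a point fixed in the world has none). Each returns a list of dicts, best first, with "p" (0 to 1); they miss things now and then, are a little off and sometimes report something else, mostly with a low value. They report only what shows in the picture. A call takes as long as a camera call. They do not tell look-alikes from the thing itself.
- finder.search_frame(camera, target): "bbox" ([left, top, right, bottom] in pixels, round what is visible of it).
- finder.outline_of(camera, target): "pixels" (480x640 bool, what is visible of it) and "bbox" ([left, top, right, bottom] in pixels, round what is visible of it).
- finder.tip_of(camera, target): "pixel" ([row, column] in pixels: a listed point, or the origin of a listed thing).
The state is a dict: "clock": time; "joint_positions": joint angles; "joint_vel": joint speeds; "joint_torque": joint torques, N m; "eef_pos": TCP position; "tcp_rot": TCP orientation; "contact_force": force on the tool from outside, world axes, zero at the start; "moment": the same for the moment, N m; "opening": finger opening in m; "grip_force": force on a finger pad.
Only numpy, scipy, OpenCV 4.12 (cv2) and the standard library are available. Lean on these libraries where they do the work, as an engineer would, in place of code of your own. Each camera call takes 0.05 s, during which the arm holds its last target. There are 200 camera calls.

## Working session

There is one attempt and no reset: what is moved stays moved. The work goes in short steps, Python scripts to look and compute and a tool call to move; the robot and the scene stay as the last step left them, time stands still between calls to the robot, and variables do not carry over. Pictures are saved under pics/ and viewed, at most 10 in all, crops included, and the job is handed in when it is done.

Besides the shell and the picture viewer there is one more tool, called after ">>>" as a command line: name --argument value ..., lists and objects as JSON in quotes. send_rows: Moves the arm, as the interface text tells. Its arguments: {"type":"object","properties":{"rows":{"type":"string"}},"required":["rows"]}

```bash
ls; mkdir -p pics
cat > h.py <<'E'
import numpy as np, cv2
from station import read_state, capture, camera_info, r, finder
def world(cam, u, v, depth=None, z=None, info=None):
    i=info or camera_info(cam); K=np.array(i["camera_matrix"]); T=np.array(i["world_from_camera"])
    d=np.array([(u-K[0,2])/K[0,0],(v-K[1,2])/K[1,1]]); s=d.copy()
    for _ in range(20): s=d/(1+i["k1"]*(s@s))
    ray=np.array([s[0],s[1],1.]); 
    if depth is None: depth=(z-T[2,3])/(T[:3,:3]@ray)[2]
    return T[:3,:3]@(ray*depth)+T[:3,3]
def save(n,im): cv2.imwrite(f"pics/{n}.png",cv2.cvtColor(im,cv2.COLOR_RGB2BGR))
E
python3 - <<'E'
from h import *
np.set_printoptions(precision=3,suppress=True)
s=read_state(); print(s["clock"],s["eef_pos"],s["tcp_rot"],s["opening"])
im,de=capture("top"); save("top",im); im2,_=capture("scene"); save("scene",im2)
print(np.array(camera_info("top")["world_from_camera"]))
for t,z in [("cap",.149),("cap_grip",.138),("iris_ring",.1),("camera",.0),("tray",.0),("tray_in",.004)]:
    for q in finder.tip_of("top",t)[:4]:
        v,u=q["pixel"]; print(t,round(q["p"],2),int(u),int(v),world("top",u,v,z=z), world("top",u,v,depth=de[int(v),int(u)]))
E
```

```text
pics
0.0 [ 0.323 -0.648  0.23 ] [ 0.973  0.229 -0.    -0.001] 0.08521447424952562
[[ 0.024 -0.989  0.148  0.381]
 [-1.    -0.022  0.014 -0.015]
 [-0.01  -0.148 -0.989  1.475]
 [ 0.     0.     0.     1.   ]]
cap 0.97 245 202 [0.661 0.174 0.149] [0.686 0.19  0.034]
cap 0.72 220 251 [0.549 0.225 0.149] [0.549 0.224 0.151]
cap_grip 0.67 218 253 [0.548 0.23  0.138] [0.547 0.229 0.147]
camera 0.71 230 259 [0.549 0.226 0.   ] [0.535 0.206 0.125]
camera 0.17 423 198 [ 0.713 -0.249 -0.   ] [ 0.697 -0.238  0.072]
tray 0.96 414 270 [ 0.534 -0.228  0.   ] [ 0.534 -0.228  0.001]
tray_in 0.57 414 265 [ 0.546 -0.226  0.004] [ 0.546 -0.227  0.003]
tray_in 0.45 218 253 [0.563 0.255 0.004] [0.545 0.229 0.146]
```

View pics/top.png

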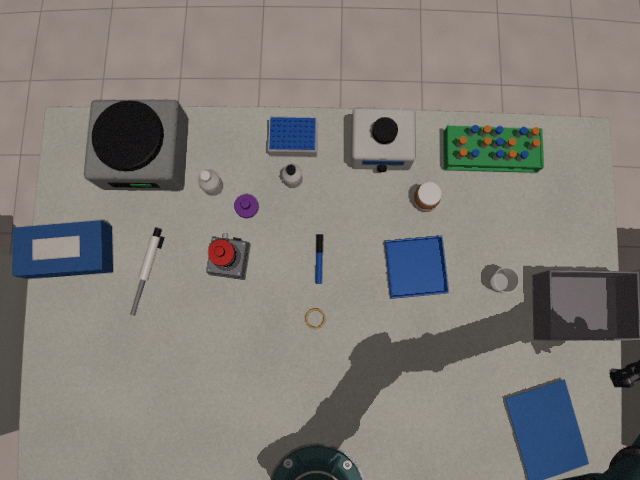

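View pics/scene.png

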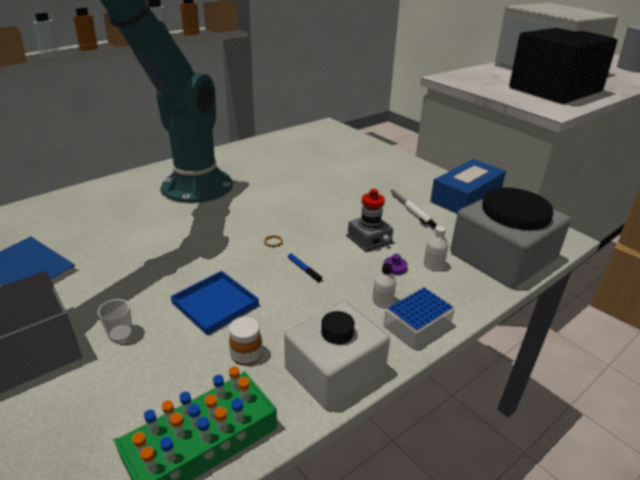

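The top picture shows the red cap at (220, 252) on the camera head, and the blue tray at (415, 267). The purple disc at (245, 205) is a look-alike, not the cap. The scene view agrees. I'm heading over the camera now.

>>> send_rows --rows "0.22 0.88 0.3 0 0 0.85 1;0.44 1.76 0.6 0 0 1.7 1;0.66 2.64 1 0 0 2.55 1;0.88 3.52 1.2 0 0 3.4 1;1.1 4.4 1.4 0 0 4.3 1"

```text
clock: 1.02
eef_pos: [0.3784, -0.4277, 0.302]
tcp_rot: [0.913, 0.408, 0.0, 0.0]
contact_force: [0.7, 0.3, 0.9]
opening: 0.0856
grip_force: 0.0
```

>>> send_rows --rows "0.22 0.88 0 0 0 0.85 1;0.44 1.76 0 0 0 1.7 1;0.66 2.64 0 0 0 2.55 1;0.88 3.52 0 0 0 3.4 1;1.1 4.4 0 0 0 4.3 1"

```text
clock: 1.65
eef_pos: [0.4334, -0.2077, 0.3017]
tcp_rot: [0.821, 0.571, 0.0, 0.0]
contact_force: [0.2, 0.2, -0.6]
opening: 0.0856
grip_force: 0.0
```

>>> send_rows --rows "0.22 0.88 0 0 0 0.85 1;0.44 1.76 0 0 0 1.7 1;0.66 2.64 0 0 0 2.55 1;0.88 3.52 0 0 0 3.4 1;1.1 4.4 0 0 0 4.3 1"

```text
clock: 2.28
eef_pos: [0.4884, 0.0122, 0.3017]
tcp_rot: [0.7, 0.714, 0.0, 0.0]
contact_force: [0.8, -0.2, 0.1]
opening: 0.0852
grip_force: 0.0
```

>>> send_rows --rows "0.22 0.88 0 0 0 0.85 1;0.44 1.76 0 0 0 1.7 1;0.66 2.64 0 0 0 2.55 1;0.88 3.52 0 0 0 3.4 1;1.1 4.4 0 0 0 4.3 1"

```text
clock: 2.9
eef_pos: [0.5435, 0.2321, 0.3015]
tcp_rot: [0.555, 0.832, 0.0, 0.0]
contact_force: [0.5, -1.1, 0.5]
opening: 0.0851
grip_force: 0.0
```

Run:
```python
from h import *
np.set_printoptions(precision=4,suppress=True)
print(read_state()["joint_positions"],read_state()["eef_pos"])
info=camera_info("wrist"); im,de=capture("wrist"); save("w1",im)
print(np.array(info["world_from_camera"]))
m=((im[...,0]>110)&(im[...,1]<70)&(im[...,2]<70)).astype(np.uint8)
n,l,st,c=cv2.connectedComponentsWithStats(m)
k=1+np.argmax(st[1:,4]); print(st[k],c[k])
vv,uu=np.where((l==k)&(de>0))
P=np.array([world("wrist",u,v,depth=de[v,u],info=info) for u,v in zip(uu[::7],vv[::7])])
for lo,hi in [(.144,.156),(.122,.133)]:
    Q=P[(P[:,2]>lo)&(P[:,2]<hi)]
    if len(Q)>8: (x,y),rad=cv2.minEnclosingCircle(Q[:,:2].astype(np.float32)); print(lo,len(Q),np.median(Q,0),(Q.min(0)+Q.max(0))/2,x,y,rad)
for t,z in [("cap",.111),("cap_grip",.138)]:
    for q in finder.tip_of("wrist",t)[:2]:
        v,u=q["pixel"]; print(t,round(q["p"],2),u,v,world("wrist",u,v,z=z,info=info))
```

```text
[-0.0541  0.3959 -0.5738  1.8286  0.2537  0.9901 -0.3391] [0.5435 0.2321 0.3015]
[[ 0.923   0.3647  0.1225  0.5126]
 [ 0.3848 -0.8746 -0.2951  0.308 ]
 [-0.0005  0.3195 -0.9476  0.4438]
 [ 0.      0.      0.      1.    ]]
[309 230  52  23 530] [336.3434 243.3151]
0.122 76 [0.569  0.2108 0.1267] [0.5643 0.216  0.1268] 0.5640127658843994 0.21683792769908905 0.02341032586991787
cap 0.84 409.3 263.2 [0.6441 0.2168 0.111 ]
cap 0.64 330.3 217.3 [0.555  0.2296 0.111 ]
cap_grip 0.95 327.6 224.4 [0.5519 0.2293 0.138 ]
cap_grip 0.95 414.5 268.8 [0.6402 0.2212 0.138 ]
```

View pics/w1.png

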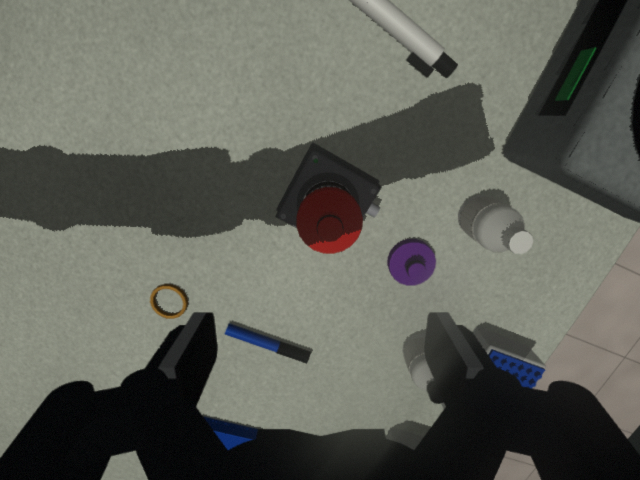

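The wrist view shows the red cap centred near (330, 220), partly shaded by the arm. The purple look-alike is at (412, 262). I'll re-segment by colour ratio.

```bash
cat >> h.py <<'E'
def cap_xy():
    info=camera_info("wrist"); im,de=capture("wrist"); f=im.astype(float)
    m=((f[...,0]>40)&(f[...,0]>2.5*f[...,1])&(f[...,0]>2.5*f[...,2])).astype(np.uint8)
    n,l,st,c=cv2.connectedComponentsWithStats(m); k=1+np.argmax(st[1:,4]); print(st[k])
    vv,uu=np.where((l==k)&(de>0))
    P=np.array([world("wrist",u,v,depth=de[v,u],info=info) for u,v in zip(uu[::3],vv[::3])])
    print("hist",np.histogram(P[:,2],np.arange(.105,.16,.005))[0])
    for lo,hi in [(.144,.156),(.122,.133)]:
        Q=P[(P[:,2]>lo)&(P[:,2]<hi)]
        if len(Q)>8: (x,y),rad=cv2.minEnclosingCircle(Q[:,:2].astype(np.float32)); print(lo,len(Q),np.median(Q,0),np.array([x,y,rad]))
    return im
E
python3 - <<'E'
from h import *
np.set_printoptions(precision=4,suppress=True)
cap_xy()
E
```

```text
[ 297  190   63   44 1464]
hist [  0   0   7  23 453   4   0   0   0   0   0]
0.122 476 [0.543  0.2423 0.1268] [0.5504 0.2337 0.0274]
```

>>> send_rows --rows "0.13 -0.06 -0.3 0 0 0 0.8;0.13 -0.06 -0.6 0 0 0 0.6;0.13 -0.06 -0.9 0 0 0 0.6;0.13 -0.06 -1 0 0 0 0.6;0.13 -0.06 -1 0 0 0 0.6"

```text
clock: 3.72
eef_pos: [0.5492, 0.2278, 0.2507]
tcp_rot: [0.556, 0.831, -0.0, -0.0]
contact_force: [-0.8, 0.7, -0.2]
opening: 0.0511
grip_force: 0.0
```

```bash
sed -i 's/f\[...,0\]>40/f[...,0]>15/; s/2\.5\*/2.0*/g' h.py
python3 - <<'E'
from h import *
np.set_printoptions(precision=4,suppress=True)
print(read_state()["eef_pos"],read_state()["opening"])
info=camera_info("wrist");im=cap_xy(); save("w2",im[100:460,140:560])
for t,z in [("cap",.111),("cap_grip",.138)]:
    for q in finder.tip_of("wrist",t)[:2]:
        v,u=q["pixel"]; print(t,round(q["p"],2),u,v,world("wrist",u,v,z=z,info=info))
E
```

```text
[0.5492 0.2278 0.2507] 0.05107193334077348
[ 288  191   77   78 4528]
hist [   0    9   24   31 1172   17    8    3  232    6    0]
0.144 240 [0.5534 0.2291 0.1488] [0.5541 0.2286 0.011 ]
0.122 1206 [0.5507 0.2344 0.1269] [0.554  0.2289 0.0297]
cap 0.74 417.8 271.7 [0.6395 0.2222 0.111 ]
cap 0.65 328.2 224.1 [0.5547 0.2315 0.111 ]
cap_grip 0.86 420.9 279.8 [0.6332 0.225  0.138 ]
cap_grip 0.76 323.4 234.9 [0.5512 0.2296 0.138 ]
```

View pics/w2.png

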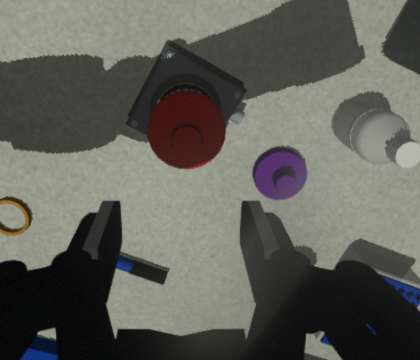

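The crop shows the red cap with its knob centred near (187, 130), and it is still seated on the lens. The circle fits give radii of 11.0 and 29.7 mm at the right heights, centred at (0.554, 0.229). I'll descend and grip the knob.

>>> send_rows --rows "0.08 0.02 -0.5 0 0 0 0.6;0.08 0.02 -1.1 0 0 0 0.6;0.08 0.02 -1.7 0 0 0 0.6;0.08 0.02 -2.2 0 0 0 0.6;0.08 0.02 -2.4 0 0 0 0.6"

```text
clock: 4.5
eef_pos: [0.5532, 0.2288, 0.1304]
tcp_rot: [0.556, 0.831, -0.001, -0.0]
contact_force: [0.7, 0.2, -0.8]
opening: 0.0509
grip_force: 0.0
```

>>> send_rows --rows "0 0 0 0 0 0 0.6;0 0 0 0 0 0 0.3;0 0 0 0 0 0 0;0 0 0 0 0 0 0;0 0 0 0 0 0 0"

```text
clock: 5.12
eef_pos: [0.5544, 0.2295, 0.1328]
tcp_rot: [0.556, 0.831, 0.001, 0.001]
contact_force: [-0.3, -1.5, 4.9]
opening: 0.0197
grip_force: 58.7
```

>>> send_rows --rows "0 0 0.1 0 0 0 0;0 0 0.3 0 0 0 0;0 0 0.6 0 0 0 0;0 0 1 0 0 0 0;0 0 1.4 0 0 0 0"

```text
clock: 5.75
eef_pos: [0.5538, 0.2291, 0.2031]
tcp_rot: [0.556, 0.831, 0.0, 0.0]
contact_force: [-0.1, 0.0, -0.7]
opening: 0.0194
grip_force: 58.6
```

>>> send_rows --rows "0 0 0.5 0 0 0 0;0 0 1 0 0 0 0;0 0 1.2 0 0 0 0;0 0 1.2 0 0 0 0;0 0 1.2 0 0 0 0"

```text
clock: 6.38
eef_pos: [0.5529, 0.2284, 0.2604]
tcp_rot: [0.556, 0.831, -0.001, -0.0]
contact_force: [0.2, 1.2, -0.3]
opening: 0.0194
grip_force: 58.7
```

Run:
```python
from h import *
np.set_printoptions(precision=4,suppress=True)
s=read_state();print(s["eef_pos"],s["opening"],s["contact_force"])
im,de=capture("wrist"); save("w3",im)
im,de=capture("scene"); 
p=[100,90,480,420]
save("s3",cv2.resize(im[80:280,280:480],(700,600)[:2] if 0 else (600,600)))
```

```text
[0.5529 0.2284 0.2604] 0.019363721742187028 [ 0.2221  1.2466 -0.3489]
```

View pics/w3.png

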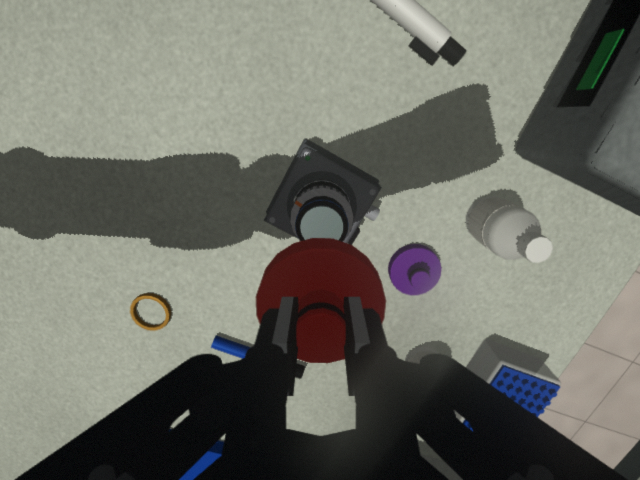

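View pics/s3.png

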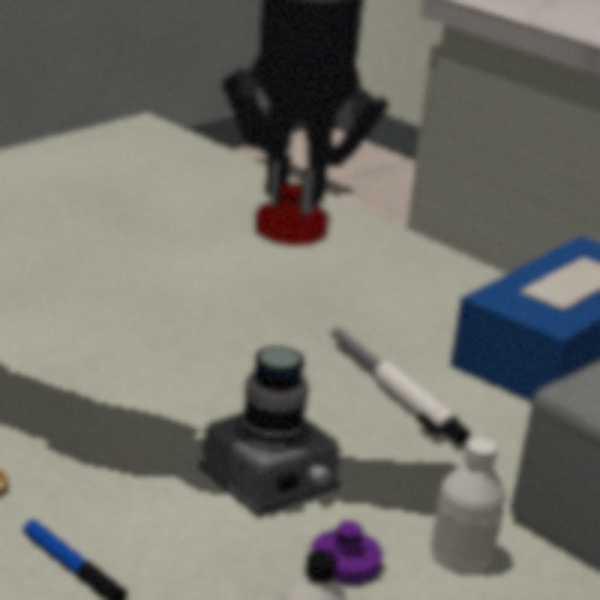

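The wrist view shows the red cap gripped upright around (320, 300). The bare lens (320, 225) has the orange iris mark at (297, 203). The scene crop confirms the cap is level and clear of the lens. Next I'll measure the cap height relative to the TCP, the lens axis and the tray.

Run:
```python
from h import *
np.set_printoptions(precision=4,suppress=True)
i=camera_info("wrist"); im,de=capture("wrist"); f=im.astype(float)
W=lambda c,m,d,i: np.array([world(c,u,v,depth=d[v,u],info=i) for v,u in zip(*np.where(m&(d>0)))])
red=(f[...,0]>15)&(f[...,0]>2*f[...,1])&(f[...,0]>2*f[...,2])
P=W("wrist",red,de,i); print("cap z hist",np.histogram(P[:,2],np.arange(.235,.29,.003)),np.median(P,0))
box=np.zeros(red.shape,bool); box[160:240,260:390]=1; P=W("wrist",box,de,i)
for lo,hi in [(.119,.126),(.096,.103)]:
    Q=P[(P[:,2]>lo)&(P[:,2]<hi)]; (x,y),rd=cv2.minEnclosingCircle(Q[:,:2].astype(np.float32)); print(lo,len(Q),x,y,rd)
i=camera_info("top"); im,de=capture("top")
m=np.zeros(red.shape,bool); m[225:310,375:460]=1; f=im.astype(float); m&=(f[...,2]>1.8*f[...,0])
P=W("top",m,de,i); r_=cv2.minAreaRect(P[:,:2].astype(np.float32)); print("tray",r_,np.percentile(P[:,2],[5,50,95]))
```

```text
cap z hist (array([   0,   13,  131,  199,  222,  445, 5429,  136,  138,  151,  104,
          5,  147, 1835,  108,    0,    0,    0]), array([0.235, 0.238, 0.241, 0.244, 0.247, 0.25 , 0.253, 0.256, 0.259,
       0.262, 0.265, 0.268, 0.271, 0.274, 0.277, 0.28 , 0.283, 0.286,
       0.289])) [0.5498 0.2387 0.2544]
0.119 1747 0.55391526222229 0.22863811254501343 0.021333245560526848
0.096 842 0.5537251830101013 0.2287798970937729 0.027275534346699715
tray ((0.5411859154701233, -0.2282872498035431), (0.14043046534061432, 0.14020779728889465), 5.865111827850342) [-0.0005  0.0051  0.0219]
```

>>> send_rows --rows "0 -0.6 0 0 0 0 0;-0.1 -1.5 0 0 0 0 0;-0.1 -2.5 0 0 0 0 0;-0.1 -3.5 0 0 0 0 0;-0.12 -4.5 0 0 0 0 0"

```text
clock: 7.2
eef_pos: [0.5474, 0.0024, 0.261]
tcp_rot: [0.556, 0.831, -0.0, -0.0]
contact_force: [1.2, -0.1, 0.7]
opening: 0.0191
grip_force: 58.7
```

>>> send_rows --rows "0 -1 0 0 0 0 0;-0.1 -2 0 0 0 0 0;-0.1 -3 0 0 0 0 0;-0.12 -4 0 0 0 0 0;-0.12 -4.6 0 0 0 0 0"

```text
clock: 7.82
eef_pos: [0.5407, -0.2295, 0.2607]
tcp_rot: [0.557, 0.83, -0.001, -0.0]
contact_force: [0.8, -0.2, 0.4]
opening: 0.0197
grip_force: 58.7
```

>>> send_rows --rows "0 0 -0.6 0 0 0 0;0 0 -1.4 0 0 0 0;0 0 -2.3 0 0 0 0;0 0 -3.2 0 0 0 0;0 0 -3.9 0 0 0 0"

```text
clock: 8.45
eef_pos: [0.5408, -0.2258, 0.064]
tcp_rot: [0.556, 0.831, -0.0, -0.001]
contact_force: [-0.3, 0.1, -1.0]
opening: 0.0194
grip_force: 58.7
```

>>> send_rows --rows "0 0 -0.25 0 0 0 0;0 0 -0.45 0 0 0 0;0 0 -0.58 0 0 0 0;0 0 -0.66 0 0 0 0;0 0 -0.68 0 0 0 0"

```text
clock: 9.07
eef_pos: [0.5419, -0.2262, 0.0327]
tcp_rot: [0.556, 0.831, 0.0, 0.0]
contact_force: [0.3, -0.4, -0.4]
opening: 0.0195
grip_force: 58.7
```

>>> send_rows --rows "0 0 -0.02 0 0 0 0;0 0 -0.04 0 0 0 0;0 0 -0.06 0 0 0 0;0 0 -0.08 0 0 0 0;0 0 -0.08 0 0 0 0"

```text
clock: 9.7
eef_pos: [0.5415, -0.2261, 0.0282]
tcp_rot: [0.556, 0.831, -0.0, -0.0]
contact_force: [0.2, -0.3, -0.4]
opening: 0.0196
grip_force: 58.7
```

>>> send_rows --rows "0 0 -0.01 0 0 0 0;0 0 -0.02 0 0 0 0;0 0 -0.03 0 0 0 0;0 0 -0.04 0 0 0 0;0 0 -0.04 0 0 0 0"

```text
clock: 10.32
eef_pos: [0.5415, -0.226, 0.0263]
tcp_rot: [0.556, 0.831, -0.0, -0.0]
contact_force: [-0.3, -0.0, -0.6]
opening: 0.0196
grip_force: 58.7
```

>>> send_rows --rows "0 0 -0.01 0 0 0 0;0 0 -0.02 0 0 0 0;0 0 -0.03 0 0 0 0;0 0 -0.03 0 0 0 0;0 0 -0.03 0 0 0 0"

```text
clock: 10.95
eef_pos: [0.5415, -0.2261, 0.0257]
tcp_rot: [0.556, 0.831, -0.0, 0.0]
contact_force: [-1.8, -0.4, 6.4]
opening: 0.0196
grip_force: 59.5
```

>>> send_rows --rows "0 0 0.01 0 0 0 0;0 0 0.02 0 0 0 0.3;0 0 0.02 0 0 0 0.45;0 0 0.02 0 0 0 0.55;0 0 0.02 0 0 0 0.55"

```text
clock: 11.58
eef_pos: [0.5415, -0.226, 0.0256]
tcp_rot: [0.556, 0.831, 0.0, -0.0]
contact_force: [-0.7, 0.4, -0.5]
opening: 0.047
grip_force: 0.0
```

>>> send_rows --rows "0 0 0 0 0 0 0.55;0 0 0.2 0 0 0 0.55;0 0 0.8 0 0 0 0.6;0 0 1.7 0 0 0 0.7;0 0 2.6 0 0 0 0.8"

```text
clock: 12.2
eef_pos: [0.5413, -0.226, 0.1576]
tcp_rot: [0.556, 0.831, 0.0, -0.0]
contact_force: [0.8, -0.4, 0.4]
opening: 0.068
grip_force: 0.0
```

>>> send_rows --rows "0 0 0.9 0 0 0 0.8;0 0 1.8 0 0 0 0.8;0 0 2.1 0 0 0 0.8;0 0 2.1 0 0 0 0.8;0 0 2.1 0 0 0 0.8"

```text
clock: 12.82
eef_pos: [0.5402, -0.2259, 0.2592]
tcp_rot: [0.556, 0.831, -0.0, -0.002]
contact_force: [-0.2, 0.1, 0.0]
opening: 0.0685
grip_force: 0.0
```

```bash
cat >> h.py <<'E'
def W(c,m,d,i): return np.array([world(c,u,v,depth=d[v,u],info=i) for v,u in zip(*np.where(m&(d>0)))])
E
python3 - <<'E'
from h import *
np.set_printoptions(precision=4,suppress=True)
s=read_state();print(s["eef_pos"],s["opening"],s["joint_positions"])
i=camera_info("wrist"); im,de=capture("wrist"); f=im.astype(float); save("w4",im)
red=(f[...,0]>15)&(f[...,0]>2*f[...,1])&(f[...,0]>2*f[...,2])
P=W("wrist",red,de,i); print("cap",len(P),np.histogram(P[:,2],np.arange(0,.06,.004))[0])
for lo,hi in [(.017,.023),(.038,.046)]:
    Q=P[(P[:,2]>lo)&(P[:,2]<hi)]
    if len(Q)>8: print(lo,len(Q),Q.mean(0),cv2.minEnclosingCircle(Q[:,:2].astype(np.float32)), np.linalg.lstsq(np.c_[Q[:,:2]-Q[:,:2].mean(0),np.ones(len(Q))],Q[:,2],rcond=None)[0])
# finger tips: points near tool, in tool frame
box=np.ones(red.shape,bool); box[::2]=0; box[:,::2]=0; P=W("wrist",box,de,i)
Q=P-np.array(s["eef_pos"]); Q=Q[(np.linalg.norm(Q[:,:2],axis=1)<.06)&(Q[:,2]>-.03)&(Q[:,2]<.08)]
print(np.histogram(Q[:,2],np.arange(-.03,.08,.002)))
E
```

```text
[ 0.5402 -0.2259  0.2592] 0.06847431799106234 [ 0.6862  0.4232 -0.4959  1.8852  0.2523  0.8981  0.46  ]
cap 2472 [   0    0    0    6 1146  796    2    0    2   22  344    1    0    0]
0.017 1940 [ 0.5413 -0.2246  0.0198] ((0.5420457124710083, -0.22628097236156464), 0.02960936911404133) [-0.0011 -0.0042  0.0198]
0.038 360 [ 0.5418 -0.2264  0.0416] ((0.541856050491333, -0.22678698599338531), 0.011145993135869503) [ 0.0273 -0.0024  0.0416]
(array([  0,   0,   0,   0,   0,   0,   0,   0,   0,   0,   0,   0,   0,
         0,   0,   0,   0,   0,  11,  20,  41,  55,  60,  62,  78,  74,
        78,  94,  85,  88,  96, 100,  98, 111, 105,  88, 104, 140,  46,
        63, 131, 174, 224, 233, 523, 692, 610, 292, 201, 219, 306, 462,
       478, 571]), array([-0.03 , -0.028, -0.026, -0.024, -0.022, -0.02 , -0.018, -0.016,
       -0.014, -0.012, -0.01 , -0.008, -0.006, -0.004, -0.002,  0.   ,
        0.002,  0.004,  0.006,  0.008,  0.01 ,  0.012,  0.014,  0.016,
        0.018,  0.02 ,  0.022,  0.024,  0.026,  0.028,  0.03 ,  0.032,
        0.034,  0.036,  0.038,  0.04 ,  0.042,  0.044,  0.046,  0.048,
        0.05 ,  0.052,  0.054,  0.056,  0.058,  0.06 ,  0.062,  0.064,
        0.066,  0.068,  0.07 ,  0.072,  0.074,  0.076,  0.078]))
```

View pics/w4.png

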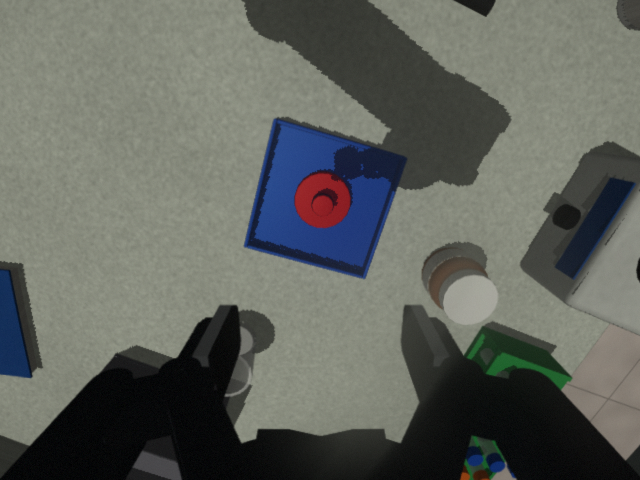

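The wrist view shows the red cap flat and knob up at (323, 200), inside the blue tray. The fitted disc top is level at 19.8 mm. I'm going back above the lens.

>>> send_rows --rows "0 0.6 0 0 0 0 1;0.1 1.5 0 0 0 0 1;0.1 2.5 0 0 0 0 1;0.13 3.5 0 0 0 0 1;0.13 4.5 0 0 0 0 1"

```text
clock: 13.5
eef_pos: [0.5471, 0.0004, 0.2592]
tcp_rot: [0.556, 0.831, -0.001, -0.001]
contact_force: [0.9, 1.0, -0.3]
opening: 0.0853
grip_force: 0.0
```

>>> send_rows --rows "0 1 0 0 0 0 1;0.1 2 0 0 0 0 1;0.1 3 0 0 0 0 1;0.14 4 0 0 0 0 1;0.14 4.5 0 0 0 0 1"

```text
clock: 14.12
eef_pos: [0.5536, 0.2276, 0.2592]
tcp_rot: [0.554, 0.833, -0.0, -0.001]
contact_force: [0.2, 0.2, -0.3]
opening: 0.0854
grip_force: 0.0
```

Run:
```python
from h import *
np.set_printoptions(precision=4,suppress=True)
i=camera_info("wrist"); im,de=capture("wrist"); 
s=read_state();print(s["eef_pos"],s["opening"],s["joint_positions"],s["moment"])
box=np.zeros(de.shape,bool); box[150:300,240:400]=1; P=W("wrist",box,de,i); P=P[np.linalg.norm(P[:,:2]-[.5538,.2287],axis=1)<.04]
for lo,hi in [(.119,.126),(.096,.103)]:
    Q=P[(P[:,2]>lo)&(P[:,2]<hi)]; (x,y),rd=cv2.minEnclosingCircle(Q[:,:2].astype(np.float32)); print(lo,len(Q),x,y,rd,np.median(Q[:,2]))
```

```text
[0.5532 0.2309 0.2596] 0.08523233362555241 [-0.0518  0.454  -0.5735  1.8544  0.2975  0.9196 -0.3618] [ 0.1834 -0.0105 -0.0231]
0.119 2174 0.5539564490318298 0.2285977452993393 0.021341921761631966 0.12308989189046568
0.096 865 0.5539515614509583 0.22840246558189392 0.027582822367548943 0.09970255420195018
```

>>> send_rows --rows "0.01 -0.05 -0.5 0 0 0 1;0.01 -0.05 -1.1 0 0 0 1;0.01 -0.05 -1.7 0 0 0 1;0.01 -0.05 -2 0 0 0 1;0.01 -0.05 -2 0 0 0 1"

```text
clock: 14.8
eef_pos: [0.5546, 0.2205, 0.1592]
tcp_rot: [0.556, 0.831, -0.002, -0.001]
contact_force: [0.3, -0.7, 0.3]
opening: 0.0855
grip_force: 0.0
```

>>> send_rows --rows "0 0 -0.4 0 0 0 1;0 0 -0.8 0 0 0 1;0 0 -1.2 0 0 0 1;0 0 -1.38 0 0 0 1;0 0 -1.38 0 0 0 1"

```text
clock: 15.42
eef_pos: [0.555, 0.2213, 0.0908]
tcp_rot: [0.556, 0.831, -0.001, -0.0]
contact_force: [0.6, 0.3, 0.4]
opening: 0.0854
grip_force: 0.0
```

Run:
```python
from h import *
s=read_state();print(s["eef_pos"],s["tcp_rot"],s["contact_force"],s["moment"])
i=camera_info("wrist"); im,de=capture("wrist"); save("w5",im)
```

```text
[0.55497544 0.22128243 0.09080082] [ 5.55740423e-01  8.31355395e-01 -7.57824768e-04 -4.63742400e-04] [0.58380657 0.30240778 0.41624008] [0.00753128 0.0448785  0.05778311]
```

View pics/w5.png

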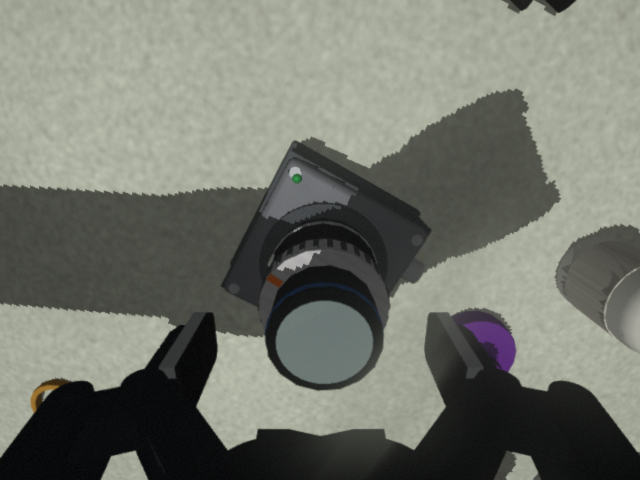

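The fingers straddle the lens symmetrically, at columns 213 and 427 with the lens at about 325. The TCP is still about 7 mm short in y, so I'll correct that before closing.

>>> send_rows --rows "-0.01 0.07 -0.02 0 0 0 1;-0.02 0.145 -0.03 0 0 0 1;-0.02 0.145 -0.03 0 0 0 1;-0.02 0.145 -0.03 0 0 0 1;-0.02 0.145 -0.03 0 0 0 1"

```text
clock: 16.1
eef_pos: [0.5546, 0.2285, 0.0903]
tcp_rot: [0.556, 0.831, -0.0, 0.0]
contact_force: [0.4, -0.3, -0.5]
opening: 0.0854
grip_force: 0.0
```

>>> send_rows --rows "-0.01 0 -0.02 0 0 0 0.9;-0.01 0 -0.02 0 0 0 0.8;-0.01 0 -0.02 0 0 0 0.74;-0.01 0 -0.02 0 0 0 0.74;-0.01 0 -0.02 0 0 0 0.74"

```text
clock: 16.73
eef_pos: [0.554, 0.2287, 0.0893]
tcp_rot: [0.556, 0.831, -0.0, 0.0]
contact_force: [0.6, 0.6, 0.8]
opening: 0.0631
grip_force: 0.0
```

>>> send_rows --rows "0 0 0 0 0 0 0.7;0 0 0 0 0 0 0.65;0 0 0 0 0 0 0.55;0 0 0 0 0 0 0.4;0 0 0 0 0 0 0.4"

```text
clock: 17.35
eef_pos: [0.5535, 0.2284, 0.0899]
tcp_rot: [0.556, 0.831, -0.001, 0.0]
contact_force: [-2.5, -0.5, 5.3]
opening: 0.0512
grip_force: 61.3
```

Run:
```python
from h import *
s=read_state();print(s["eef_pos"],s["tcp_rot"],s["contact_force"],s["moment"],s["joint_torque"],s["joint_positions"])
```

```text
[0.55350215 0.22840534 0.08991096] [ 5.55846748e-01  8.31284479e-01 -7.11580021e-04  3.68691983e-05] [-2.45303829 -0.49690987  5.29548345] [-0.27923709  0.50308977 -0.00438115] [-1.31044574e-01 -4.65849710e+01 -4.62091863e+00 -1.26324865e+01
  1.60682984e-01 -6.41704034e-01 -1.29679943e-02] [-0.15925532  0.66035735 -0.43822168  1.97807957  0.476075    0.60581198
 -0.52293303]
```

>>> send_rows --rows "0 0 0 0 0 -0.4 0.4;0 0 0 0 0 -0.8 0.4;0 0 0 0 0 -1.2 0.4;0 0 0 0 0 -1.6 0.4;0 0 0 0 0 -2 0.4"

```text
clock: 17.98
eef_pos: [0.5535, 0.2284, 0.0899]
tcp_rot: [0.626, 0.78, -0.001, 0.0]
contact_force: [-1.6, -0.8, 5.4]
opening: 0.0511
grip_force: 61.4
```

```bash
cat > t.py <<'E'
from h import *
s=read_state();q=s["tcp_rot"];np.set_printoptions(precision=4,suppress=True)
print(np.degrees(2*np.arctan2(q[1],q[0])).round(2),s["eef_pos"],np.array(s["contact_force"]),np.array(s["moment"]),s["opening"],s["joint_positions"][6])
E
python3 t.py
```

```text
102.48 [0.5535 0.2284 0.0899] [-1.5619 -0.782   5.3502] [-0.205   0.4872  0.1924] 0.05112418639230592 -0.654587773162829
```

>>> send_rows --rows "0 0 0 0 0 -0.4 0.4;0 0 0 0 0 -0.8 0.4;0 0 0 0 0 -1.2 0.4;0 0 0 0 0 -1.6 0.4;0 0 0 0 0 -2 0.4"

```text
clock: 18.6
eef_pos: [0.5534, 0.2284, 0.0899]
tcp_rot: [0.692, 0.722, -0.001, 0.0]
contact_force: [-1.3, -1.4, 5.1]
opening: 0.051
grip_force: 61.3
```

```bash
python3 t.py
```

```text
92.48 [0.5534 0.2284 0.0899] [-1.3372 -1.4131  5.1365] [-0.2708  0.5511  0.1825] 0.050980179862439155 -0.7846593660082389
```

>>> send_rows --rows "0 0 0 0 0 -0.2 0.4;0 0 0 0 0 -0.4 0.4;0 0 0 0 0 -0.5 0.4;0 0 0 0 0 -0.6 0.4;0 0 0 0 0 -0.6 0.4"

```text
clock: 19.23
eef_pos: [0.5534, 0.2284, 0.0899]
tcp_rot: [0.71, 0.704, -0.001, 0.0]
contact_force: [-1.9, -1.0, 6.2]
opening: 0.0511
grip_force: 61.4
```

```bash
python3 t.py
```

```text
89.52 [0.5534 0.2284 0.0899] [-1.9334 -0.9666  6.2022] [-0.2237  0.4397  0.204 ] 0.051059488267261054 -0.82271332773408
```

>>> send_rows --rows "0 0 0 0 0 -0.2 0.4;0 0 0 0 0 -0.4 0.4;0 0 0 0 0 -0.5 0.4;0 0 0 0 0 -0.6 0.4;0 0 0 0 0 -0.6 0.4"

```text
clock: 19.85
eef_pos: [0.5534, 0.2284, 0.0899]
tcp_rot: [0.728, 0.685, -0.001, 0.0]
contact_force: [-2.1, -1.2, 5.0]
opening: 0.051
grip_force: 61.4
```

```bash
python3 t.py
```

```text
86.52 [0.5534 0.2284 0.0899] [-2.1035 -1.233   5.0226] [-0.278   0.4705  0.1058] 0.05104579991323653 -0.8613174447473898
```

```bash
cat > t.py <<'E'
from h import *
import sys,json
M=[];J=[];A=[]
for k in range(int(sys.argv[1])):
    s=read_state();q=s["tcp_rot"]; M.append(s["moment"][2]);J.append([s["joint_torque"][k] for k in (4,6)]);A.append(np.degrees(2*np.arctan2(q[1],q[0])))
    capture("wrist")
n=len(M); line="clk %.2f yaw %.2f Mz %.4f sd %.3f  tau %s sd %s open %.4f F %s"%(s["clock"],np.mean(A),np.mean(M),np.std(M),np.mean(J,0).round(4),np.std(J,0).round(4),s["opening"],np.round(s["contact_force"],1))
print(line)
E
python3 t.py 8
```

```text
clk 20.20 yaw 86.52 Mz 0.1570 sd 0.034  tau [-0.     -0.1581] sd [0.0005 0.0004] open 0.0511 F [-1.7 -1.2  5.5]
```

>>> send_rows --rows "0 0 0 0 0 -0.2 0.4;0 0 0 0 0 -0.4 0.4;0 0 0 0 0 -0.5 0.4;0 0 0 0 0 -0.6 0.4;0 0 0 0 0 -0.6 0.4"

```text
clock: 20.88
eef_pos: [0.5534, 0.2284, 0.0899]
tcp_rot: [0.746, 0.666, -0.001, 0.0]
contact_force: [-2.0, -0.5, 5.0]
opening: 0.0512
grip_force: 61.4
```

```bash
python3 t.py 8
```

```text
clk 21.23 yaw 83.52 Mz 0.1499 sd 0.016  tau [-0.0019 -0.1566] sd [0.0006 0.0004] open 0.0510 F [-0.9 -0.6  5.5]
```

>>> send_rows --rows "0 0 0 0 0 -0.12 0.4;0 0 0 0 0 -0.24 0.4;0 0 0 0 0 -0.36 0.4;0 0 0 0 0 -0.48 0.4;0 0 0 0 0 -0.6 0.4"

```text
clock: 21.9
eef_pos: [0.5534, 0.2284, 0.0899]
tcp_rot: [0.763, 0.646, -0.001, 0.0]
contact_force: [-1.5, -1.3, 5.4]
opening: 0.0511
grip_force: 61.4
```

```bash
python3 t.py 1; python3 t.py 1
```

```text
clk 21.90 yaw 80.52 Mz 0.2458 sd 0.000  tau [-0.0503 -0.1819] sd [0. 0.] open 0.0511 F [-1.5 -1.3  5.4]
clk 21.95 yaw 80.51 Mz 0.1689 sd 0.000  tau [-0.0245 -0.1838] sd [0. 0.] open 0.0512 F [-1.7 -1.1  6.1]
```

>>> send_rows --rows "0 0 0 0 0 -0.12 0.4;0 0 0 0 0 -0.24 0.4;0 0 0 0 0 -0.36 0.4;0 0 0 0 0 -0.48 0.4;0 0 0 0 0 -0.6 0.4"

```text
clock: 22.62
eef_pos: [0.5534, 0.2284, 0.0899]
tcp_rot: [0.78, 0.626, -0.001, 0.0]
contact_force: [-2.5, -1.7, 5.6]
opening: 0.0507
grip_force: 61.4
```

```bash
python3 t.py 1; python3 t.py 1
```

```text
clk 22.62 yaw 77.52 Mz 0.2214 sd 0.000  tau [-0.0536 -0.182 ] sd [0. 0.] open 0.0507 F [-2.5 -1.7  5.6]
clk 22.68 yaw 77.50 Mz 0.1709 sd 0.000  tau [-0.0259 -0.1816] sd [0. 0.] open 0.0509 F [-1.8 -1.7  5.7]
```

>>> send_rows --rows "0 0 0 0 0 -0.12 0.4;0 0 0 0 0 -0.24 0.4;0 0 0 0 0 -0.36 0.4;0 0 0 0 0 -0.48 0.4;0 0 0 0 0 -0.6 0.4"

```text
clock: 23.35
eef_pos: [0.5533, 0.2284, 0.0899]
tcp_rot: [0.796, 0.605, -0.001, 0.0]
contact_force: [-1.3, -0.8, 6.3]
opening: 0.0508
grip_force: 61.4
```

```bash
python3 t.py 1; python3 t.py 1
```

```text
clk 23.35 yaw 74.53 Mz 0.2473 sd 0.000  tau [-0.0655 -0.1916] sd [0. 0.] open 0.0508 F [-1.3 -0.8  6.3]
clk 23.40 yaw 74.51 Mz 0.1499 sd 0.000  tau [-0.0368 -0.189 ] sd [0. 0.] open 0.0510 F [-1.1 -1.5  5.7]
```

>>> send_rows --rows "0 0 0 0 0 -0.12 0.4;0 0 0 0 0 -0.24 0.4;0 0 0 0 0 -0.36 0.4;0 0 0 0 0 -0.48 0.4;0 0 0 0 0 -0.6 0.4"

```text
clock: 24.08
eef_pos: [0.5534, 0.2284, 0.0899]
tcp_rot: [0.811, 0.585, -0.001, 0.0]
contact_force: [-2.5, -0.7, 6.1]
opening: 0.0507
grip_force: 61.4
```

```bash
python3 t.py 1; python3 t.py 1
```

```text
clk 24.07 yaw 71.54 Mz 0.2319 sd 0.000  tau [-0.0968 -0.2213] sd [0. 0.] open 0.0507 F [-2.5 -0.7  6.1]
clk 24.12 yaw 71.52 Mz 0.1506 sd 0.000  tau [-0.0684 -0.2182] sd [0. 0.] open 0.0508 F [-2.3 -1.2  5.2]
```

>>> send_rows --rows "0 0 0 0 0 -0.12 0.4;0 0 0 0 0 -0.24 0.4;0 0 0 0 0 -0.36 0.4;0 0 0 0 0 -0.48 0.4;0 0 0 0 0 -0.6 0.4"

```text
clock: 24.8
eef_pos: [0.5534, 0.2284, 0.0899]
tcp_rot: [0.826, 0.563, -0.001, 0.0]
contact_force: [-1.9, -1.2, 6.0]
opening: 0.051
grip_force: 61.4
```

```bash
python3 t.py 1; python3 t.py 1
```

```text
clk 24.80 yaw 68.55 Mz 0.3189 sd 0.000  tau [-0.1309 -0.254 ] sd [0. 0.] open 0.0510 F [-1.9 -1.2  6. ]
clk 24.85 yaw 68.54 Mz 0.2036 sd 0.000  tau [-0.1021 -0.2504] sd [0. 0.] open 0.0514 F [-1.4 -0.5  6.2]
```

The torque starts rising at yaw ≈ 75.3° and has grown steadily since. The ring is now about 6.8° past the stop, an added ~0.09 N m, which is the middle of the light-rest window. I'm releasing here.

>>> send_rows --rows "0 0 0 0 0 0 0.7;0 0 0 0 0 0 0.85;0 0 0 0 0 0 1;0 0 0 0 0 0 1;0 0 0 0 0 0 1"

```text
clock: 25.52
eef_pos: [0.5541, 0.2287, 0.0893]
tcp_rot: [0.827, 0.563, 0.0, -0.0]
contact_force: [0.2, 0.3, 0.2]
opening: 0.0853
grip_force: 0.0
```

>>> send_rows --rows "0 0 0.3 0 0 0 1;0 0 0.9 0 0 0 1;0 0 1.6 0 0 0 1;0 0 2.4 0 0 0 1;0 0 3 0 0 0 1"

```text
clock: 26.15
eef_pos: [0.5545, 0.229, 0.2423]
tcp_rot: [0.827, 0.563, 0.001, 0.0]
contact_force: [0.6, -0.2, 0.2]
opening: 0.0855
grip_force: 0.0
```

>>> send_rows --rows "0 0 0.5 0 0 0 1;0 0 0.5 0 0 0 1;0 0 0.5 0 0 0 1;0 0 0.5 0 0 0 1;0 0 0.5 0 0 0 1"

```text
clock: 26.78
eef_pos: [0.5535, 0.2284, 0.2633]
tcp_rot: [0.827, 0.563, -0.001, -0.0]
contact_force: [0.5, 1.2, 0.4]
opening: 0.0854
grip_force: 0.0
```

Run:
```python
from h import *
im,de=capture("wrist"); top,_=capture("top")
save("w6",np.hstack([cv2.resize(im[130:310,220:420],(400,360)),cv2.resize(top[160:320,180:480],(400,360))]))
i=camera_info("wrist"); f=im.astype(float)
for k,cam in ((0,"wrist"),):
    m=(f[...,0]>1.5*f[...,1])&(f[...,1]>1.1*f[...,2]); P=W(cam,m,de,i); P=P[(np.linalg.norm(P[:,:2]-[.5538,.2286],axis=1)<.03)&(P[:,2]>.09)]
    if len(P): c=P.mean(0); print(len(P),c,np.degrees(np.arctan2(c[1]-.2286,c[0]-.5538)))
```

```text
21 [0.54101765 0.24864896 0.1129876 ] 122.51982872818036
```

View pics/w6.png

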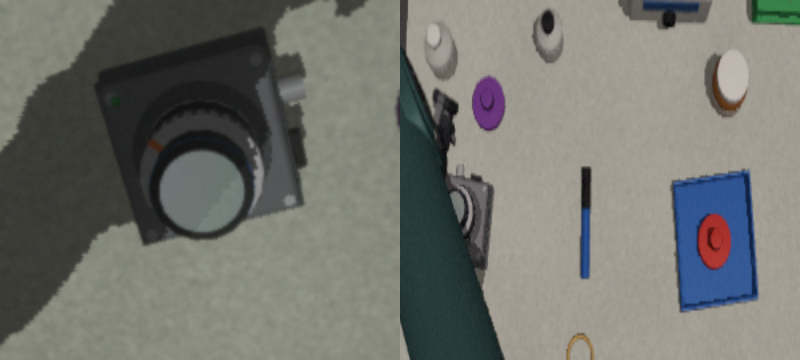

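The left half shows the bare lens with the orange mark at (155, 145). It kept its bearing relative to the hand, so the ring turned with the gripper. The right half shows the red cap flat in the tray at (714, 240). Nothing else has moved.

```bash
python3 -c "
from station import r
print(r.hand_in())"
```

```text
the job is handed in; nothing more can be done
None
```

The job is handed in: the red cap lies flat and knob up in the blue tray, and the iris ring was turned clockwise to its sprung stop and left about 7° past first contact (an estimated 0.09 N m added, in the light-rest range), finished at about 27 s; the judge's verdict was not shown.

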